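Fit a snap ring on a locked axle stub and hold it spread

ROBOT

A 6-joint arm with a two-finger parallel gripper is mounted at the origin on the work surface; the furniture and walls round the work are solid. World frame = base frame: x ahead of the robot, y to its left, z up, the work surface at z = 0. Lengths are in m, angles in rad, forces in N, time in s.
With the tool pointing down it reaches from about 0.35 to 0.725 m from the base axis. Payload 4.3 kg.
Tool frame: the origin (TCP) lies between the finger pads; the fingertips stand 8 mm ahead of it and the grasp point (between the pads) lies 11 mm behind it; z points along the fingers, y is the line along which they close (so a half turn about z gives the same grasp; the last joint's range is limited). The gripper opens to 85 mm and grips with 20 to 120 N. Pads are 22 mm wide; open, the fingers measure 114 mm over their backs; the gripper's body (76 mm by 85 mm) begins 54 mm behind the grasp point. The pads swing forward as they close: fully open they stand 13 mm farther back than shut.
Start: joints at [1.117, 0.377, 0.081, 1.274, 0, 1.46], TCP at [0.194, 0.541, 0.239] pointing down, gripper open.
Joint ranges: [-2.72, 2.72], [-0.84, 1.66], [-1.02, 1.22], [-1.77, 2.12], [-1.37, 1.28], [-3.14, 3.14]. Speed limits (rad/s): [2.57, 2.57, 3.14, 3.14, 3.14, 3.14].

INTERFACE

Orientations are given as a unit quaternion [x, y, z, w].
In Python, from station import ctrl, vision, nets gives the robot as it stands.
- The arm moves only by the shell command python3 -m jog 'ROWS'. ROWS is text: rows parted by semicolons, each of 7 numbers parted by spaces: the finger opening in cm, from 0 to 8.54, then the shift along the tool's x, y, z in cm, then the turn, a rotation vector about the tool's x, y, z in degrees. In form: gripper dx dy dz rx ry rz; .... A call has 1 to 8 rows; each row is the pose to reach, as a shift and turn from the pose commanded when the call began, along the tool's axes at that moment; what a row does not reach only later rows make up. A row lasts 1/8 s, in which the tool goes at most 62.5 mm and 10.7 degrees, less where a joint would pass 70% of its speed; a pose out of reach is approached as far as the arm can. A call with a gripper value outside its range is refused whole. The fingers move at their own pace and stop on an object; the grip force is fixed at half the most. Time passes only in rows, so rows that repeat a pose let the fingers close. It gives the time, the measured TCP pose, the force, the opening and the grip force at its end, in the units of the state.
- ctrl.get_state(): the state, without advancing time (a new reading comes with each control period).
- vision.get_image(name): name is "side" or "top"; returns (picture, depth): 400x640x3 uint8, red, green, blue; 400x640 float32, m along the optical axis (not along the pixel's ray), 0 where there is no reading.
- vision.camera_info(name): a dict with "mtx" (3x3 intrinsics, pixels), "R" (3x3) and "t" (3): a world point X has camera coordinates R X + t. Camera axes: x right, y down, z forward; pixel columns grow to the right and rows downward; lengths in m; the calibration is good to about 2 mm. A picture is of the moment at which its call begins. camera_info takes no time and is no camera call.
- ctrl.job_done(): hands the job in; it is judged then, once.
Trained networks look in the newest picture that a camera, given by its name, has taken for a name from the list of things; names that differ only in an ending like _2 or _b are one class to them, and where a whole thing is asked for, a point or a joint stands for the part that bears it (a point fixed in the world has none). Each returns a list of dicts, best first, with "p" (0 to 1); they miss things now and then, are a little off and sometimes report something else, mostly with a low value. They report only what shows in the picture. A call takes as long as a camera call. They do not tell look-alikes from the thing itself.
- nets.find_in(query, camera): "position" ([x, y, z] in m, in world coordinates, good to about 4 mm: the middle of the surface that is visible of it).
- nets.outline_of(query, camera): "mask" (400x640 bool, what is visible of it).
The state is a dict: "time_s": time; "joints": joint angles; "qvel": joint speeds; "tau": joint torques, N m; "tcp_pos": TCP position; "ee_rot": TCP orientation; "wrist_force": force on the tool from outside, world axes, zero at the start; "wrist_torque": the same for the moment, N m; "finger_gap": finger opening in m; "finger_force": force on a finger pad.
Only numpy, scipy, OpenCV 4.12 (cv2) and the standard library are available. Lean on these libraries where they do the work, as an engineer would, in place of code of your own. Each camera call takes 0.05 s, during which the arm holds its last target. There are 200 camera calls.

TASK

Move the aluminium lock plate from its grey holder into the slot of the blue bearing block, pushed fully home, and let go of it. Then take the snap-ring pliers out of their stand by the red handles, squeeze the handles fully so that the ring on the tips is spread, and slide the ring down over the axle stub, without forcing it, until it is level with the brass-coloured groove. Finish while still holding the pliers there, upright, handles squeezed and ring spread round the groove; leave the beaker standing where it is.

Things in the scene. Friction and masses are not known exactly. Their poses are not given: they have to be found in the camera images.
- plate (a point): Centre of the loose aluminium lock plate with a red line across it: 50 mm wide (its x axis), 8 mm thick (y), 76 mm tall (z, up); 90 g; lower edge bevelled. It starts upright in a grey holder (74 x 46 mm, 34 mm high), its lower 26 mm inside. Grasp it across its thickness
- bearing_block: Fixed blue block on 6 mm feet, 72 mm (x) by 180 mm (y), 50 mm high, origin at the centre of its underside, 6 mm above z = 0 (the left bench top is 6 mm higher than the right one, which is z = 0); the slot is at its y = -50 mm, the axle stub at its y = +50 mm
- slot (a point): Centre of the slot's mouth in the block's top face, 50 mm above its underside. Slot 53 mm long (its x axis), 11 mm wide (its y axis), 30 mm deep, 2 mm chamfer. With the plate fully home its centre is 8 mm above this point and 46 mm of it stand out above the block
- groove (a point): Centre of the brass-coloured groove of the fixed upright axle stub, on the shaft's axis, 74 mm above the block's underside. Shaft 30 mm in diameter; groove 24 mm in diameter, 11 mm wide (tall). Shaft's top end 17.5 mm above this point, chamfered 3.5 mm; a 48 mm flange at its foot ends 17 mm below this point. The pliers may stand on any side of the shaft
- pliers_grip (a point): Grip point of the loose snap-ring pliers (0.2 kg, upright, red handles up), midway between the handles. Squeeze them along this point's y axis. Handles: 15 mm wide (x), from 31 mm below to 27 mm above this point; over their outsides here about 54 mm at rest (62 at the tops), 34 mm fully squeezed, then parallel and against a stop. Spring: 2 N a handle to start, 6 N to hold fully squeezed
- ring (a point): Centre of the snap ring on the pliers' tips, half-way through its 4 mm thickness; horizontal; fixed in the pliers' frame: 18.9 mm from pliers_grip towards its -x and 122 mm below it, same axes. Fully spread the ring clears a circle of 35 mm diameter round this point (45 mm outside); at rest about 24 mm, too small for the shaft
- handle_left (a joint): How far the pliers' handles are squeezed, rad: 0 at rest, 0.163 fully squeezed with the ring fully spread (the other handle and both halves of the ring follow)
- beaker: Loose clear beaker, 97 mm in diameter, 75 mm high, open end up, origin at the centre of its underside; a bystander
- pliers_stand: Fixed black stand of the pliers, base 66 x 94 mm, origin under the pliers' axis. The pliers' 78 mm cross-bar (along y, 66 to 77 mm below pliers_grip) rests on its two posts, 61 mm above this origin; the ring hangs between the posts. Lift the pliers straight up at least 70 mm to clear it
Things that resemble listed ones, but are neither listed nor needed, are in the scene too. There is more than one size of the part that bears plate; the job needs the smaller.

How it is judged:
By the outcome, as a careful person would: the job done as asked, in the order asked, and still so for the second after the job is handed in, while the arm keeps its last pose, push and grip.
It also fails if it takes over 53 s, if anything falls off the work surface, if the arm or the gripper's body presses on something with over 40 N, if the wrist force passes 120 N, or if a joint passes its speed limit or range.

## Working session

There is one attempt and no reset: what is moved stays moved. The work goes in short steps, Python scripts to look and compute and a shell command to move; the robot and the scene stay as the last step left them, time stands still between calls to the robot, and variables do not carry over. Pictures are saved under pics/ and viewed, at most 10 in all, crops included, and the job is handed in when it is done.

```bash
mkdir -p pics
cat > h.py <<'E'
import numpy as np, cv2
from station import ctrl, vision, nets
def save(img,name,scale=1):
    cv2.imwrite('pics/'+name,cv2.resize(img[:,:,::-1],None,fx=scale,fy=scale,interpolation=cv2.INTER_CUBIC))
def cloud(cam,depth):
    c=vision.camera_info(cam);K=np.array(c['mtx']);R=np.array(c['R']);t=np.array(c['t'])
    v,u=np.mgrid[:400,:640]
    P=np.stack([(u-K[0,2])/K[0,0]*depth,(v-K[1,2])/K[1,1]*depth,depth],-1)
    W=(P-t)@R   # R^T (P-t)
    W[depth==0]=np.nan
    return W
def proj(cam,X):
    c=vision.camera_info(cam);K=np.array(c['mtx']);p=np.array(c['R'])@X+np.array(c['t']);q=K@p;return q[:2]/q[2]
E
python3 - <<'E'
from h import *
for cam in ('top','side'):
    im,d=vision.get_image(cam); save(im,cam+'0.png',1.25); np.save(cam+'0.npy',d); np.save(cam+'i0.npy',im)
    c=vision.camera_info(cam); print(cam, 'campos',-np.array(c['R']).T@np.array(c['t']))
    for q in ('plate','bearing_block','pliers_grip','ring','beaker','pliers_stand','slot','groove'):
        for r in nets.find_in(q,cam)[:4]:
            print(q,np.round(r['position'],3),round(r['p'],2),np.round(proj(cam,np.array(r['position']))))
s=ctrl.get_state();print(s)
E
```

```text
top campos [0.51250531 0.00386738 0.97473198]
plate [ 0.574 -0.227  0.074] 0.58 [425. 201.]
plate [0.476 0.037 0.092] 0.42 [312. 241.]
bearing_block [ 0.615 -0.069  0.054] 0.6 [357. 184.]
pliers_grip [ 0.463 -0.175  0.077] 0.72 [403. 248.]
ring [ 0.464 -0.171  0.079] 0.56 [401. 248.]
beaker [0.65  0.2   0.018] 0.63 [249. 170.]
pliers_stand [ 0.473 -0.168  0.011] 0.57 [395. 242.]
slot [ 0.612 -0.063  0.053] 0.77 [354. 185.]
groove [ 0.614 -0.068  0.056] 0.6 [357. 184.]
side campos [ 1.26349578 -0.44214459  0.62028525]
plate [ 0.581 -0.232  0.058] 0.91 [239. 261.]
plate [0.487 0.031 0.064] 0.49 [328. 198.]
plate [ 0.465 -0.173  0.081] 0.19 [242. 215.]
bearing_block [ 0.64  -0.078  0.057] 0.86 [322. 250.]
pliers_grip [ 0.466 -0.171  0.084] 0.94 [243. 214.]
ring [ 0.463 -0.172  0.082] 0.68 [243. 214.]
beaker [0.65  0.19  0.055] 0.64 [426. 212.]
pliers_stand [ 0.469 -0.15   0.033] 0.96 [255. 230.]
slot [ 0.469 -0.147  0.03 ] 0.65 [256. 231.]
slot [ 0.644 -0.075  0.055] 0.64 [324. 251.]
groove [ 0.645 -0.078  0.056] 0.67 [324. 251.]
{'time_s': 0.9, 'joints': array([1.11670179e+00, 3.77265657e-01, 8.10434426e-02, 1.27441816e+00,
       3.26490816e-05, 1.46050123e+00]), 'qvel': array([ 6.66311563e-04,  9.18009626e-05, -4.15292850e-04, -1.40712083e-03,
       -1.33798364e-04,  9.01900015e-04]), 'tau': array([-5.93750883e-04, -4.63506925e+01,  2.70161766e+01, -9.47651301e-05,
       -9.48381853e-07,  2.48907881e-07]), 'tcp_pos': array([0.19381779, 0.5414033 , 0.23936586]), 'ee_rot': array([1.71054378e-01, 9.85261586e-01, 7.94400937e-05, 6.03541219e-06]), 'wrist_force': array([0.22517964, 0.60099873, 0.48113198]), 'wrist_torque': array([-0.00875092, -0.03259637, -0.02032107]), 'finger_force': 0.0, 'finger_gap': 0.08550697012345664}
```

View pics/top0.png

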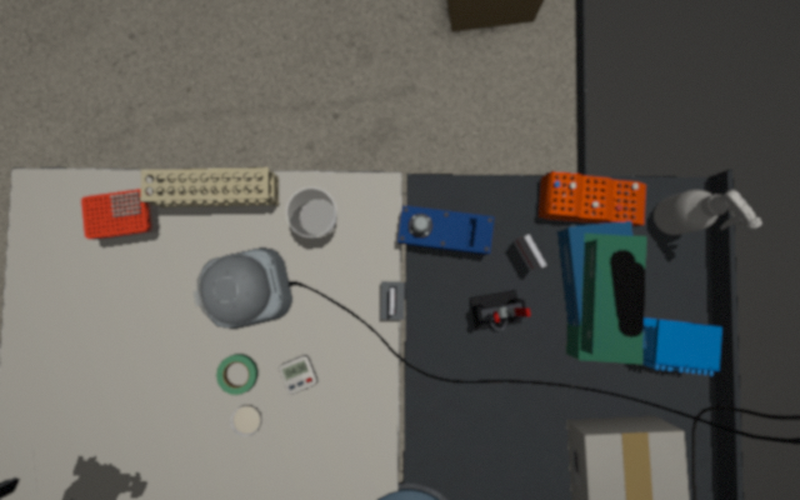

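View pics/side0.png

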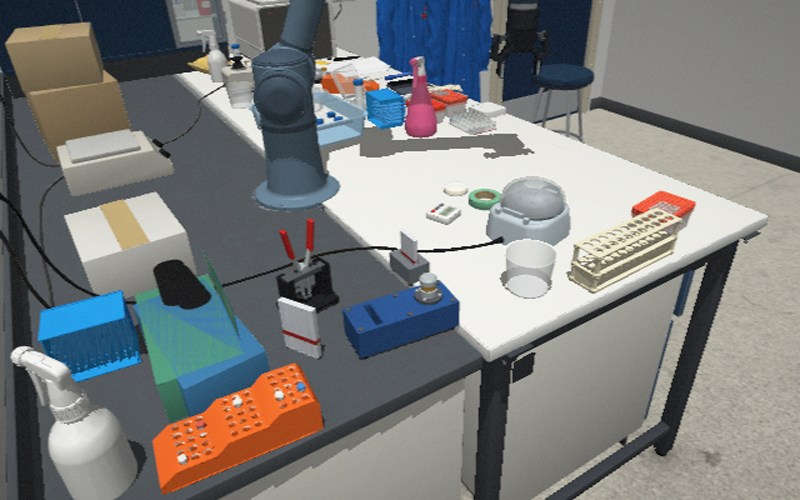

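Run:
```python
from h import *
t=np.load('topi0.npy');s=np.load('sidei0.npy')
a=cv2.resize(t[155:275,280:450],None,fx=4.4,fy=4.4,interpolation=cv2.INTER_CUBIC)[:, :748]
a=cv2.resize(t[155:275,290:450],(400,300),interpolation=cv2.INTER_CUBIC)
b=cv2.resize(s[160:300,210:390],(771,600),interpolation=cv2.INTER_CUBIC)
save(b,'sidecrop.png')
save(cv2.resize(t[160:275,295:445],(782,600),interpolation=cv2.INTER_CUBIC),'topcrop.png')
for cam in ('top','side'):
    W=cloud(cam,np.load(cam+'0.npy'))
    np.save(cam+'W.npy',W)
    for n,c,r in (('bench',(.4,0.15),.02),('small',(.478,.035),.05),('large',(.576,-.227),.05)):
        m=(np.hypot(W[...,0]-c[0],W[...,1]-c[1])<r)
        z=W[m][:,2]; print(cam,n,m.sum(),np.round(np.percentile(z,[1,10,50,90,99,100]),3))
        top=W[m&(W[...,2]>np.nanpercentile(z,99.9)-.008)]
        if n!='bench':
            print(top.mean(0).round(4), len(top)); 
            (c,wh,ang)=cv2.minAreaRect((top[:,:2]*1000).astype(np.float32)); print(np.round(c,1),np.round(wh,1),round(ang,1))
```

```text
top bench 206 [0.002 0.004 0.006 0.008 0.009 0.009]
top small 1208 [-0.791 -0.001  0.008  0.042  0.091  0.093]
[0.4757 0.0348 0.0898] 72
[477.2  35.3] [45.9  7.1] 0.8
top large 1201 [-0.005 -0.002  0.001  0.097  0.102  0.104]
[ 0.5724 -0.2274  0.0994] 138
[ 572.6 -227.6] [65.8 10.5] 30.4
side bench 91 [0.003 0.004 0.005 0.006 0.008 0.008]
side small 1036 [-0.015 -0.002  0.034  0.074  0.09   0.091]
[0.4838 0.0317 0.0877] 63
[480.4  32.4] [ 8.6 55.8] 87.9
side large 1934 [-0.003 -0.002  0.023  0.092  0.1    0.101]
[ 0.5792 -0.2298  0.0978] 174
[ 577.7 -229.5] [65.3 12.5] 30.6
```

View pics/sidecrop.png

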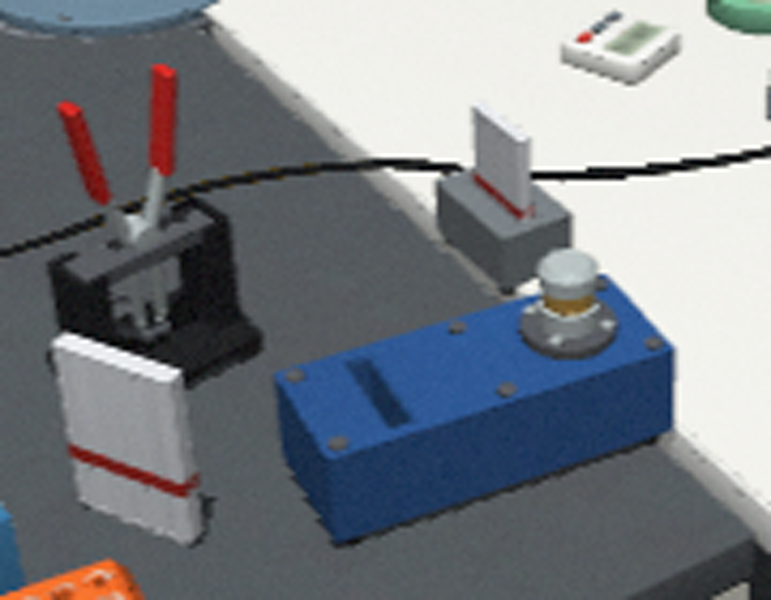

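View pics/topcrop.png

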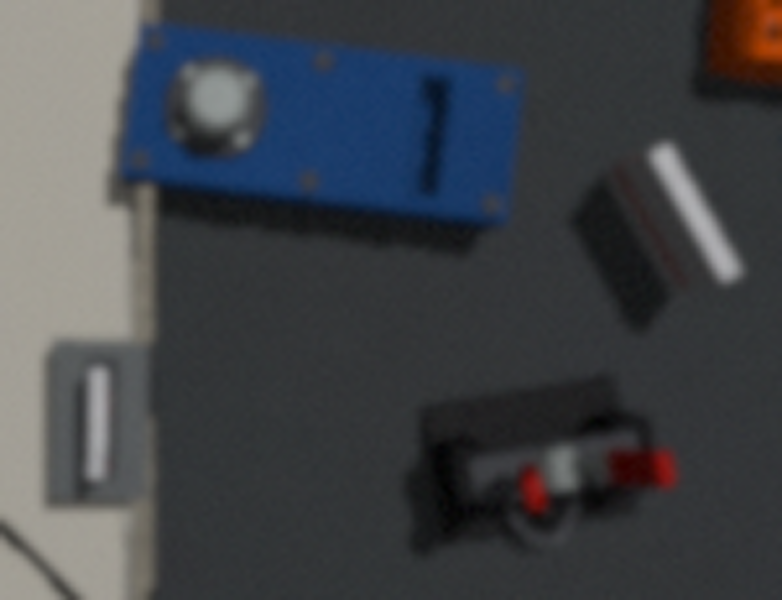

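Plate candidates: the one in the grey holder (top 312,241; side 327,198) measures about 50 mm wide with its top at z≈0.090. The free-standing one (top 425,201; side 239,261) is about 66 mm wide with its top at 0.10. The first fits, being smaller and in the holder, and both crops confirm it. Blue block: shaft at top crop (215,100), slot at (433,135). Pliers: the ring shows below the bar at top crop (540,530), so pliers -x points roughly to world -x.

Run:
```python
from h import *
def rect(P): 
    c,wh,a=cv2.minAreaRect((P[:,:2]*1000).astype(np.float32)); return np.round(c,1),np.round(wh,1),round(a,1)
for cam in ('top','side'):
    W=np.load(cam+'W.npy'); im=np.load(cam+'i0.npy').astype(int)
    X,Y,Z=W[...,0],W[...,1],W[...,2]
    near=(abs(X-.62)<.08)&(abs(Y+.065)<.13)
    r,g,b=im[...,0],im[...,1],im[...,2]
    blue=near&(b>r+30)&(b>60)
    f=blue&(abs(Z-.056)<.006); print(cam,'block',f.sum(),np.round(np.nanmedian(Z[f]),4),rect(W[f]))
    m=near&(Z>.088)&(Z<.11); m&=(abs(Y+.02)<.05); P=W[m]; c,rad=cv2.minEnclosingCircle((P[:,:2]*1000).astype(np.float32)); print('shaft',m.sum(),P.mean(0).round(4),np.round(c,1),round(rad,1),P[:,2].max())
    # red handles
    red=(abs(X-.465)<.07)&(abs(Y+.165)<.09)&(r>90)&(r>2*g)&(Z>.08)
    P=W[red]; print('red',len(P),P.min(0).round(3),P.max(0).round(3))
    k,l,cc=cv2.kmeans(P.astype(np.float32),2,None,(3,50,1e-5),5,cv2.KMEANS_PP_CENTERS)
    for i in (0,1):
        Q=P[l[:,0]==i]; print(' handle',len(Q),Q.mean(0).round(4),'hi',Q[Q[:,2]>np.percentile(Q[:,2],80)].mean(0).round(4),'lo',Q[Q[:,2]<np.percentile(Q[:,2],20)].mean(0).round(4))
    n=(abs(X-.465)<.06)&(abs(Y+.165)<.075)
    for lo,hi in ((.006,.02),(.05,.08)):
        s=n&(Z>lo)&(Z<hi)&~red; print(' stand z',lo,hi,s.sum(),rect(W[s]))
    hm=(np.hypot(X-.478,Y-.035)<.06)&(abs(Z-.040)<.005);print('holder',hm.sum(),np.nanmedian(Z[hm]),rect(W[hm]))
W=np.load('topW.npy');im=np.load('topi0.npy').astype(int)
# slot: dark within block top
v,u=np.where(im.sum(2)[165:225,320:400]<90)
print(len(v))
print(im[160:205,370:392].sum(2)[::2])
```

```text
top block 1766 0.0557 (array([615.9, -67.2]), array([179.2,  72.4]), 83.6)
shaft 132 [ 0.6209 -0.017   0.0962] [621.2 -17.2] 14.8 0.10231181085739907
red 33 [ 0.451 -0.2    0.113] [ 0.47  -0.142  0.17 ]
 handle 16 [ 0.4651 -0.1978  0.1665] hi [ 0.4655 -0.1967  0.1682] lo [ 0.4647 -0.1989  0.165 ]
 handle 17 [ 0.4563 -0.1458  0.1642] hi [ 0.4574 -0.1448  0.169 ] lo [ 0.4584 -0.1479  0.1524]
 stand z 0.006 0.02 521 (array([ 459.1, -170.3]), array([66.1, 94.1]), 10.0)
 stand z 0.05 0.08 286 (array([ 459.6, -170.9]), array([32.7, 90.8]), 10.2)
holder 476 0.03959785014472003 (array([477.3,  35. ]), array([45.4, 73.9]), 88.0)
side block 1610 0.0548 (array([619.9, -68.5]), array([180.2,  77.6]), 83.8)
shaft 124 [ 0.6293 -0.0215  0.0946] [626.6 -20.4] 14.7 0.09932769534318737
red 246 [ 0.451 -0.203  0.111] [ 0.476 -0.143  0.168]
 handle 134 [ 0.4623 -0.1518  0.1399] hi [ 0.4612 -0.1478  0.1628] lo [ 0.4632 -0.1552  0.1182]
 handle 112 [ 0.471  -0.1966  0.1417] hi [ 0.4705 -0.2     0.1641] lo [ 0.4706 -0.1929  0.1179]
 stand z 0.006 0.02 361 (array([ 464.5, -171.9]), array([70.1, 92.5]), 12.6
[... 1603 characters left out ...]
0 180 181 185 189 180 176 186
  186 183 181 182]
 [188 187 184 177 165 139 104  76  95 138 166 186 187 188 183 183 187 185
  182 178 178 179]
 [189 182 171 174 158 130  97  84 105 147 177 179 181 180 189 183 183 184
  185 182 179 175]
 [188 190 184 171 161 136 109 111 122 159 182 183 185 182 179 186 181 190
  188 183 180 173]
 [179 180 178 172 167 172 169 170 168 179 184 184 184 184 185 186 182 186
  188 195 191 193]
 [114 129 131 135 133 146 144 150 152 156 164 167 166 172 173 175 172 168
  179 177 187 192]
 [ 77  68  70  80  71  75  82  75  80  79  88  98  85  98  99 108 119 122
  128 134 151 161]
 [ 74  68  77  78  67  65  75  66  68  74  65  71  71  59  82  70  87 106
  128 145 148 159]]
```

```bash
cat >> h.py <<'E'
from scipy.spatial.transform import Rotation as Ro
def rel(p,yawy):
    "shift (cm) and turn (deg) in tool axes to reach TCP p, tool down, tool y at yawy deg"
    s=ctrl.get_state();R=Ro.from_quat(s['ee_rot'])
    a=np.radians(yawy);y=np.array([np.cos(a),np.sin(a),0]);z=np.array([0,0,-1.]);x=np.cross(y,z)
    T=Ro.from_matrix(np.stack([x,y,z],1))
    print('tcp',np.round(s['tcp_pos']*1000,1),'gap',round(s['finger_gap']*1000,1),'t',s['time_s'],'F',np.round(s['wrist_force'],1))
    print('shift',np.round(R.inv().apply(np.array(p)-s['tcp_pos'])*100,2),'turn',np.round((R.inv()*T).as_rotvec(degrees=True),2))
E
python3 - <<'E'
from h import *
rel([.477,.0353,.15],90)
print(proj('top',np.array([.441,-.174,.016])), 'seen ring 398.6 261.6')
print(proj('top',np.array([.478,-.168,.016])))
E
```

```text
tcp [193.8 541.4 239.4] gap 85.5 t 0.9 F [0.2 0.6 0.5]
shift [-43.72 -38.1    8.93] turn [ 1.00e-02  0.00e+00 -1.97e+01]
[397.39916768 255.38545628] seen ring 398.6 261.6
[394.99780073 240.43943442]
```

```bash
python3 -m jog '4 -43.7 -38.1 0 0 0 -19.7; 4 -43.7 -38.1 0 0 0 -19.7; 4 -43.7 -38.1 0 0 0 -19.7; 4 -43.7 -38.1 0 0 0 -19.7; 4 -43.7 -38.1 0 0 0 -19.7; 4 -43.7 -38.1 0 0 0 -19.7; 4 -43.7 -38.1 4 0 0 -19.7; 4 -43.7 -38.1 8 0 0 -19.7'; python3 -c "
from h import *
rel([.477,.0353,.15],90)"
```

```text
time_s: 1.9
tcp_pos: [0.4358, 0.111, 0.2019]
ee_rot: [0.0, 1.0, 0.0, 0.002]
wrist_force: [1.0, -0.4, -0.2]
finger_gap: 0.0403
finger_force: 0.0
tcp [435.8 111.  201.9] gap 40.3 t 1.9 F [ 1.  -0.4 -0.2]
shift [-4.1  -7.57  5.2 ] turn [ 0.04  0.26 -0.03]
```

```bash
python3 -m jog '4 -4.1 -7.5 4 0 0 0; 4 -4.1 -7.5 5 0 0 0; 4 -4.1 -7.5 5 0 0 0; 4 -4.1 -7.5 5 0 0 0'
python3 - <<'E'
from h import *
rel([.477,.0353,.068],90)
for cam in ('top','side'):
    im,d=vision.get_image(cam); W=cloud(cam,d)
    save(im[100:300,150:470],cam+'1.png',2); s=ctrl.get_state()['tcp_pos']
    m=(abs(W[...,0]-s[0])<.03)&(abs(W[...,1]-s[1])<.045)&(W[...,2]<.18)&(W[...,2]>.11); P=W[m]
    if len(P): print(cam,len(P),P.min(0).round(4),P.max(0).round(4),P.mean(0).round(4))
    m=(np.hypot(W[...,0]-.48,W[...,1]-.035)<.05)&(W[...,2]<.098)&(W[...,2]>.07); P=W[m]
    if len(P): print('plate',len(P),np.percentile(P,2,axis=0).round(4),np.percentile(P,98,axis=0).round(4))
E
```

```text
time_s: 2.4
tcp_pos: [0.4743, 0.0383, 0.1514]
ee_rot: [-0.0, 1.0, 0.0, -0.0]
wrist_force: [-1.5, 0.4, -0.3]
finger_gap: 0.0395
finger_force: 0.0
tcp [474.3  38.3 151.4] gap 39.5 t 2.4 F [-1.5  0.4 -0.3]
shift [-0.27 -0.31  8.34] turn [ 0.03 -0.    0.02]
side 234 [0.4632 0.0035 0.1446] [0.4901 0.0725 0.18  ] [0.4808 0.0364 0.1636]
plate 122 [0.4589 0.028  0.0707] [0.5072 0.0365 0.0898]
```

View pics/side1.png

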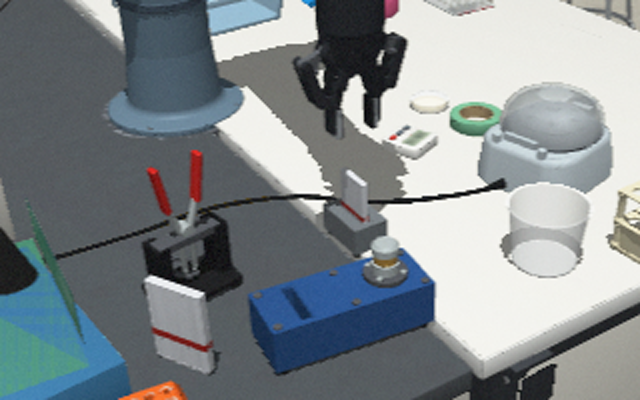

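```bash
python3 -m jog '4 -0.27 -0.31 4 0 0 0; 4 -0.27 -0.31 8.2 0 0 0; 4 -0.27 -0.31 8.3 0 0 0; 2.5 -0.27 -0.31 8.3 0 0 0; 1 -0.27 -0.31 8.3 0 0 0; 0 -0.27 -0.31 8.3 0 0 0; 0 -0.27 -0.31 8.3 0 0 0; 0 -0.27 -0.31 8.3 0 0 0'; python3 -c "
from h import *
rel([.477,.0353,.068],90)"
```

```text
time_s: 3.5
tcp_pos: [0.4791, 0.0345, 0.07]
ee_rot: [0.0, 1.0, -0.0, 0.002]
wrist_force: [-1.5, -0.1, 6.5]
finger_gap: 0.0071
finger_force: 59.0
tcp [479.1  34.5  70. ] gap 7.1 t 3.5 F [-1.5 -0.1  6.5]
shift [0.21 0.08 0.2 ] turn [-0.01  0.24 -0.  ]
```

```bash
python3 -m jog '0 0 0 -4 0 0 0; 0 0 0 -8 0 0 0; 0 -3 -3 -8 0 0 2; 0 -8 -8 -8 0 0 4; 0 -11 -12.5 -8 0 0 6.2; 0 -13.3 -15.2 -8 0 0 6.2; 0 -13.3 -15.2 -8 0 0 6.2; 0 -13.3 -15.2 -8 0 0 6.2'
python3 - <<'E'
from h import *
rel([.6124,-.1171,.15],83.8)
im,d=vision.get_image('side'); np.save('s2d.npy',d);np.save('s2i.npy',im)
print(proj('side',np.array([.6105,-.1169,.09])))
save(im[180:300,240:400],'side2.png',5)
E
```

```text
time_s: 4.5
tcp_pos: [0.6098, -0.1169, 0.148]
ee_rot: [0.054, 0.999, 0.0, -0.0]
wrist_force: [0.2, 0.1, -1.0]
finger_gap: 0.0071
finger_force: 59.1
tcp [ 609.8 -116.9  148. ] gap 7.1 t 4.5 F [ 0.2  0.1 -1. ]
shift [-0.26  0.01 -0.2 ] turn [ 0.03 -0.03  0.  ]
[297.17368749 235.73204806]
```

View pics/side2.png

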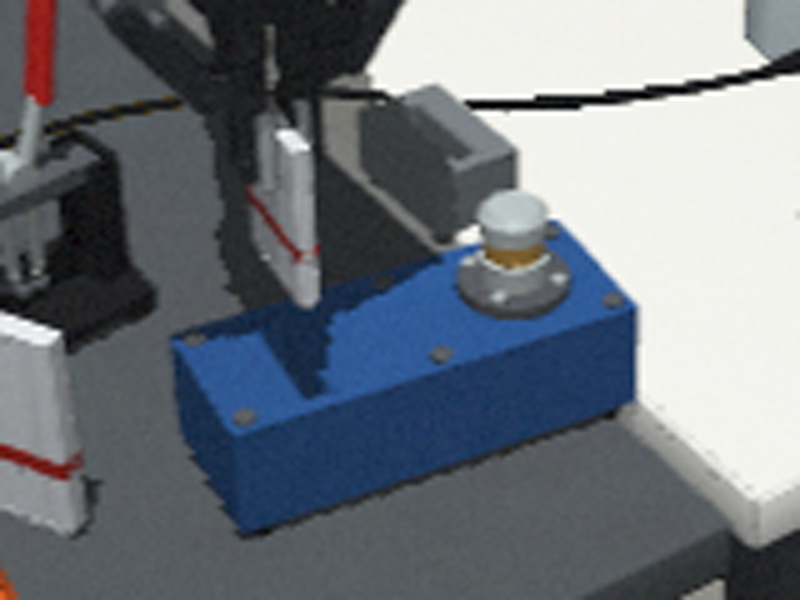

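Run:
```python
from h import *
im=np.load('s2i.npy').astype(int);W=cloud('side',np.load('s2d.npy'))
a=np.radians(-6.2);bx=np.array([np.cos(a),np.sin(a)]);by=np.array([-np.sin(a),np.cos(a)])
for nm in ['all']:
    U=W[...,:2]@bx;V=W[...,:2]@by;Z=W[...,2]
    c=np.array([.6159,-.0672]);uc,vc=c@bx,c@by
    r,g,b=im[...,0],im[...,1],im[...,2]
    blue=(b>r+25)&(abs(U-uc)<.06)&(abs(V-vc)<.11)
    side=blue&(Z>.015)&(Z<.045)
    fr=side&(V-vc>-.07); print('front face U',np.round((np.percentile(U[fr],[10,50,90])-uc)*1000,1),fr.sum())
    en=side&(U-uc<.025)&(V-vc<-.07); print('end face V',np.round((np.percentile(V[en],[10,50,90])-vc)*1000,1),en.sum())
    # yaw by front face fit
    p=np.polyfit(V[fr],U[fr],1);print('front yaw err deg',np.degrees(np.arctan(p[0])))
    pl=(r>90)&(abs(U-uc)<.05)&(abs(V-vc+.05)<.03)&(Z>.085)&(Z<.145)
    ys,xs=np.where(pl); print('px',xs.min(),xs.max(),ys.min(),ys.max(),pl.sum())
    print('plate U',np.round((np.percentile(U[pl],[1,5,50,95,99])-uc)*1000,1),'V',np.round((np.percentile(V[pl],[1,5,25,50,75,95,99])-vc)*1000,1),'Zmin',np.percentile(Z[pl],[1,5]))
    bf=pl&(U-uc<.018)&(U-uc>-.02); p=np.polyfit(U[bf],V[bf],1);print('broad face V',np.round((np.median(V[bf])-vc)*1000,1),bf.sum(),'yaw err',np.degrees(np.arctan(p[0])))
    sh=(np.hypot(U-uc,V-vc-.05)<.03)&(Z>.06)&(Z<.105)&(r>80);P=np.c_[U[sh]-uc,V[sh]-vc,Z[sh]]*1000
    from scipy.optimize import least_squares
    q=P[(P[:,2]>86)&(P[:,2]<94)]
    f=least_squares(lambda k:np.hypot(q[:,0]-k[0],q[:,1]-k[1])-15,[0,50],loss='soft_l1');print('shaft axis',f.x.round(1),len(q))
```

```text
front face U [37.1 39.  40.5] 866
end face V [-91.  -90.5 -90. ] 94
front yaw err deg 4.352423433956287
px 291 303 216 241 217
plate U [-18.5 -13.1  17.9  27.2  28.1] V [-60.  -55.1 -54.4 -53.9 -52.2 -48.  -47. ] Zmin [0.09370267 0.09789496]
broad face V -54.3 108 yaw err -1.0861251459092778
shaft axis [ 2.9 49.9] 55
```

Run:
```python
from h import *
im=np.load('s2i.npy').astype(int);W=cloud('side',np.load('s2d.npy'))
a=np.radians(-6.2);bx=np.array([np.cos(a),np.sin(a)]);by=np.array([-np.sin(a),np.cos(a)])
U=W[...,:2]@bx;V=W[...,:2]@by;Z=W[...,2];c=np.array([.6159,-.0672]);U=(U-c@bx)*1000;V=(V-c@by)*1000
b=im[...,2]-im[...,0]
fr=(b>25)&(Z>.015)&(Z<.042)&(U>28)&(U<48)
for v in range(-85,90,20):
    k=fr&(abs(V-v)<10); print(v,k.sum(),np.round(np.percentile(U[k],[10,50,90]),1))
pl=(im[...,0]>90)&(abs(U)<50)&(abs(V+50)<30)&(Z>.085)&(Z<.145)
e=pl&(V>-52.5)&(V<-48); print('edge face',e.sum(),np.round(np.percentile(U[e],[10,25,50,75,90]),1))
for z in (.1,.11,.12,.13):
    k=pl&(abs(Z-z)<.005)&(U<20); print(z,k.sum(),np.median(V[k]).round(1) if k.any() else '')
```

```text
-85 96 [34.5 38.6 39.9]
-65 99 [37.4 38.7 40.4]
-45 98 [37.4 38.7 40.2]
-25 95 [37.3 38.7 40.3]
-5 95 [37.6 39.1 40.2]
15 94 [37.8 39.2 40.7]
35 93 [38.  39.2 40.7]
55 91 [38.  39.5 40.7]
75 78 [38.  39.7 40.8]
edge face 48 [24.5 25.1 25.8 26.8 27.2]
0.1 27 -54.1
0.11 27 -54.4
0.12 23 -54.3
0.13 17 -54.2
```

```bash
python3 -m jog '0 -0.22 0 1 0 0 0.3; 0 -0.22 0 3 0 0 0.3; 0 -0.22 0 3.3 0 0 0.3; 0 -0.22 0 3.3 0 0 0.3; 0 -0.22 0 3.7 0 0 0.3; 0 -0.22 0 4.1 0 0 0.3; 0 -0.22 0 4.5 0 0 0.3; 0 -0.22 0 4.5 0 0 0.3'; python3 -c "
from h import *
rel([.612,-.1171,.082],83.5)"
```

```text
time_s: 5.55
tcp_pos: [0.6121, -0.1174, 0.1024]
ee_rot: [0.057, 0.998, 0.0, -0.0]
wrist_force: [0.3, -0.0, -1.2]
finger_gap: 0.0072
finger_force: 59.2
tcp [ 612.1 -117.4  102.4] gap 7.2 t 5.55 F [ 0.3 -0.  -1.2]
shift [0.01 0.03 2.04] turn [ 0.01 -0.05 -0.  ]
```

```bash
python3 -m jog '0 0 0 0.5 0 0 0; 0 0 0 1.0 0 0 0; 0 0 0 1.5 0 0 0; 0 0 0 1.9 0 0 0; 0 0 0 2.1 0 0 0; 0 0 0 2.3 0 0 0; 0 0 0 2.3 0 0 0'; python3 -c "
from h import *
rel([.612,-.1171,.082],83.5)"
```

```text
time_s: 6.42
tcp_pos: [0.6124, -0.1175, 0.082]
ee_rot: [0.057, 0.998, -0.0, 0.0]
wrist_force: [-4.5, 1.1, 10.9]
finger_gap: 0.0073
finger_force: 61.2
tcp [ 612.4 -117.5   82. ] gap 7.3 t 6.425 F [-4.5  1.1 10.9]
shift [0.05 0.03 0.  ] turn [-0.01  0.05  0.01]
```

```bash
python3 -m jog '0 0 0 0.3 0 0 0; 0 0 0 0.3 0 0 0; 2 0 0 0 0 0 0; 4 0 0 0 0 0 0; 4 0 0 0 0 0 0; 4 0 0 -4 0 0 0; 4 0 0 -9 0 0 0; 4 0 0 -12 0 0 0'
python3 - <<'E'
from h import *
rel([.4605,-.171,.22],100)
im,d=vision.get_image('side');W=cloud('side',d);np.save('s3W.npy',W);np.save('s3i.npy',im)
a=np.radians(-6.4);bx=np.array([np.cos(a),np.sin(a)]);by=np.array([-np.sin(a),np.cos(a)])
c=np.array([.6159,-.0672]);U=(W[...,:2]@bx-c@bx)*1000;V=(W[...,:2]@by-c@by)*1000;Z=W[...,2]*1000
pl=(abs(U)<40)&(abs(V+50)<12)&(Z>70)&(Z<112)&(im[...,0]>90)
print('plate top',np.percentile(Z[pl],[50,90,97,100]).round(1),pl.sum(),'block',np.median(Z[(abs(U)<30)&(abs(V+5)<15)]),'shaft top',np.percentile(Z[(np.hypot(U-2,V-50)<13)],[50,90,97]).round(1))
E
```

```text
time_s: 7.42
tcp_pos: [0.6133, -0.1178, 0.202]
ee_rot: [0.057, 0.998, -0.0, 0.001]
wrist_force: [0.2, 0.1, 0.2]
finger_gap: 0.0401
finger_force: 0.0
tcp [ 613.3 -117.8  202. ] gap 40.1 t 7.425 F [0.2 0.1 0.2]
shift [14.57 -7.02 -1.83] turn [ -0.04   0.13 -16.5 ]
plate top [ 90.5 101.2 102.1 102.5] 206 block 253.80483256849786 shaft top [96.  97.8 98.3]
```

```bash
python3 -m jog '8.5 3 0 -2 0 0 -6; 8.5 8 -3 -2 0 0 -12; 8.5 12 -6 -2 0 0 -16.5; 8.5 14.6 -7 -2 0 0 -16.5; 8.5 14.6 -7 -2 0 0 -16.5; 8.5 14.6 -7 -2 0 0 -16.5'
python3 - <<'E'
from h import *
rel([.4598,-.171,.127],100)
im,d=vision.get_image('side');W=cloud('side',d)
save(im[130:280,150:350],'side4.png',4)
s=ctrl.get_state()['tcp_pos']
m=(W[...,2]>.165)&(W[...,2]<.225)&(abs(W[...,0]-s[0])<.03)&(abs(W[...,1]-s[1])<.08)&(im.max(2)<90)
P=W[m];print(len(P),P.min(0).round(3),P.max(0).round(3))
E
```

```text
time_s: 8.22
tcp_pos: [0.4602, -0.1705, 0.2196]
ee_rot: [-0.087, 0.996, 0.0, 0.0]
wrist_force: [1.0, 0.9, -0.6]
finger_gap: 0.0849
finger_force: 0.0
tcp [ 460.2 -170.5  219.6] gap 84.9 t 8.225 F [ 1.   0.9 -0.6]
shift [ 0.05 -0.05  9.26] turn [0.01 0.03 0.01]
6 [ 0.443 -0.145  0.166] [ 0.462 -0.127  0.225]
```

View pics/side4.png

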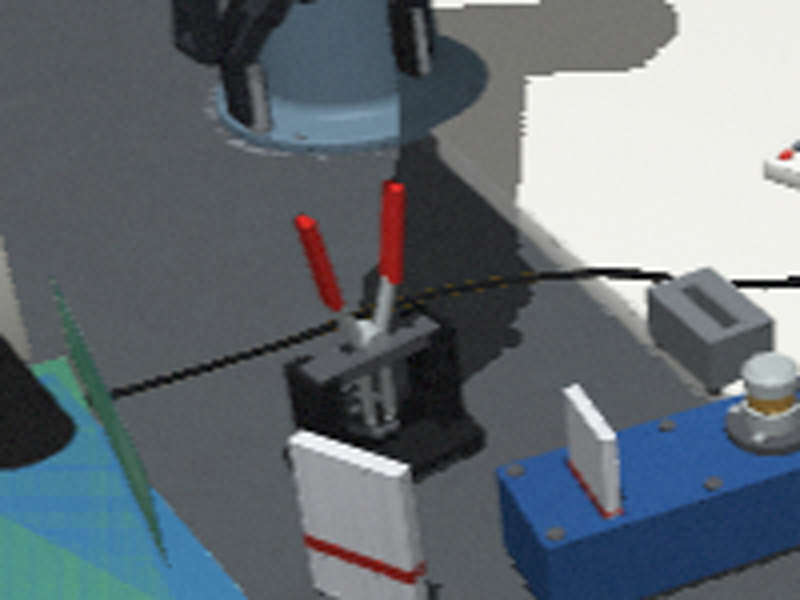

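```bash
python3 -m jog '8.5 0 0 4 0 0 0; 8.5 0 0 8 0 0 0; 8.5 0 0 9.2 0 0 0; 7 0 0 9.2 0 0 0; 5.5 0 0 9.2 0 0 0; 4.5 0 0 9.2 0 0 0; 3.4 0 0 9.2 0 0 0; 2.5 0 0 9.2 0 0 0'; python3 -m jog '2 0 0 0 0 0 0; 2 0 0 0 0 0 0; 2 0 0 0 0 0 0'
```

```text
time_s: 9.28
tcp_pos: [0.4617, -0.1718, 0.1313]
ee_rot: [-0.087, 0.996, -0.002, 0.003]
wrist_force: [-2.7, -0.6, 13.8]
finger_gap: 0.0304
finger_force: 59.6
time_s: 9.65
tcp_pos: [0.4617, -0.1718, 0.1313]
ee_rot: [-0.087, 0.996, -0.002, 0.003]
wrist_force: [-1.4, -0.2, 13.4]
finger_gap: 0.0301
finger_force: 59.6
```

```bash
python3 -m jog '2 0 0 -1 0 0 0; 2 0 0 -3 0 0 0; 2 0 0 -6 0 0 0; 2 0 0 -9 0 0 0; 2 0 0 -11 0 0 0; 2 0 0 -11 0 0 0; 2 0 0 -11 0 0 0'
python3 - <<'E'
from h import *
rel([.6398,-.0139,.245],100)
im,d=vision.get_image('side');np.save('s5d.npy',d);np.save('s5i.npy',im)
save(im[80:260,150:330],'side5.png',3.33)
im,d=vision.get_image('top');np.save('t5d.npy',d);np.save('t5i.npy',im)
E
```

```text
time_s: 10.52
tcp_pos: [0.459, -0.1702, 0.2371]
ee_rot: [-0.087, 0.996, 0.0, -0.001]
wrist_force: [0.4, 0.4, -2.2]
finger_gap: 0.0304
finger_force: 60.3
tcp [ 459.  -170.2  237.1] gap 30.4 t 10.525 F [ 0.4  0.4 -2.2]
shift [-20.52  12.26  -0.8 ] turn [ 0.06 -0.06  0.  ]
```

View pics/side5.png

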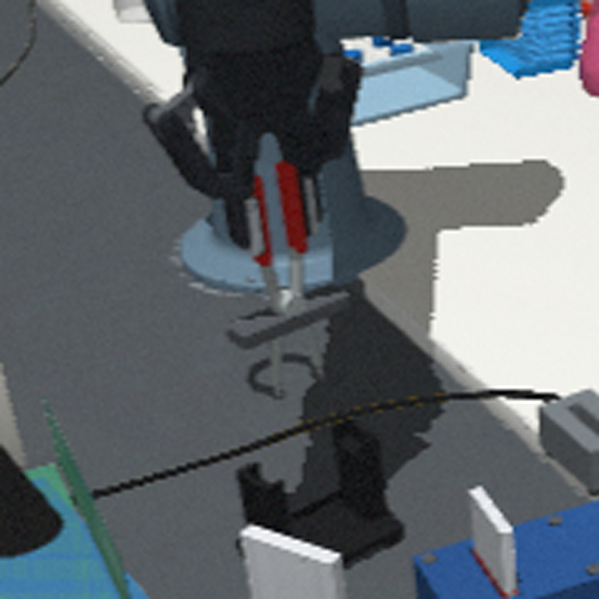

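Run:
```python
from h import *
from scipy.optimize import least_squares
s=ctrl.get_state()['tcp_pos']; a=np.radians(10);px=np.array([np.cos(a),np.sin(a)]);py=np.array([-np.sin(a),np.cos(a)])
for cam,f in (('side','s5'),('top','t5')):
    W=cloud(cam,np.load(f+'d.npy'));im=np.load(f+'i.npy')
    D=W[...,:2]-s[:2];U=D@px*1000;V=D@py*1000;Z=W[...,2]*1000
    for nm,lo,hi,ur,vr in (('ring',110,130,60,45),('bar',158,185,40,60)):
        m=(Z>lo)&(Z<hi)&(abs(U)<ur)&(abs(V)<vr)
        if m.sum()<5: print(cam,nm,m.sum());continue
        P=np.c_[U[m],V[m],Z[m]]
        v,u=np.where(m)
        print(cam,nm,len(P),'px',u.min(),u.max(),v.min(),v.max(),np.percentile(P,[2,50,98],axis=0).round(1).tolist())
        if nm=='ring':
            q=P[P[:,0]>-60]
            fit=least_squares(lambda k:np.hypot(q[:,0]-k[0],q[:,1]-k[1])-20,[-19,0],loss='soft_l1',f_scale=1.5)
            rr=np.hypot(q[:,0]-fit.x[0],q[:,1]-fit.x[1]);print('  centre',fit.x.round(1),'r',np.percentile(rr,[5,50,95]).round(1),'ring-plane fit',np.linalg.lstsq(np.c_[q[:,:2],np.ones(len(q))],q[:,2],rcond=None)[0].round(3))
```

```text
side ring 90 px 224 247 186 199 [[-39.0, -24.2, 124.5], [-21.4, -3.8, 128.2], [3.9, 21.7, 129.5]]
  centre [-16.3  -1.1] r [18.5 21.5 25.6] ring-plane fit [-1.10000e-02 -1.20000e-02  1.27498e+02]
side bar 333 px 218 255 165 185 [[-8.4, -39.7, 160.3], [8.8, -8.5, 180.8], [13.6, 34.8, 184.2]]
top ring 7 px 403 409 269 271 [[-43.6, -0.1, 128.1], [-41.7, 10.2, 128.7], [-37.5, 12.1, 129.7]]
  centre [-23.6  -0.3] r [17.9 20.1 21.6] ring-plane fit [-1.60000e-02  4.10000e-02  1.27832e+02]
top bar 75 px 391 415 248 257 [[-1.2, -8.6, 176.1], [6.2, 21.9, 182.7], [9.0, 40.0, 184.9]]
```

```bash
python3 -m jog '2 -3 1.8 0 0 0 0; 2 -7 4.2 0 0 0 0; 2 -12 7.1 0 0 0 0; 2 -16 9.5 0 0 0 0; 2 -19 11.3 0 0 0 0; 2 -20.6 12.2 0 0 0 0; 2 -20.6 12.2 0 0 0 0; 2 -20.6 12.2 0 0 0 0'
cat > meas.py <<'E'
from h import *
from scipy.optimize import least_squares
import sys
n=sys.argv[1]
rel([.6405,-.0143,.237],100)
s=ctrl.get_state()['tcp_pos']; a=np.radians(10);px=np.array([np.cos(a),np.sin(a)]);py=np.array([-np.sin(a),np.cos(a)])
for cam in ('side','top'):
    im,d=vision.get_image(cam);W=cloud(cam,d);np.save(n+cam+'d.npy',d);np.save(n+cam+'i.npy',im)
    if cam=='side': save(im[130:280,270:430],n+'.png',5)
    D=W[...,:2]-s[:2];U=D@px*1000;V=D@py*1000;Z=W[...,2]*1000; dz=Z-s[2]*1000
    m=(dz>-122)&(dz<-96)&(np.hypot(U+17,V)<32)&(Z>102)
    q=np.c_[U[m],V[m],Z[m]]
    if len(q)>10:
        f=least_squares(lambda k:np.hypot(q[:,0]-k[0],q[:,1]-k[1])-20,[-17,0],loss='soft_l1',f_scale=1.5)
        r=np.hypot(q[:,0]-f.x[0],q[:,1]-f.x[1]);ok=abs(r-20)<4;print(cam,'ring',len(q),f.x.round(1),np.percentile(r,[5,50,95]).round(1),'z',np.percentile(q[ok,2],[5,25,50,75,95]).round(1))
    m=(Z>84)&(Z<94)&(np.hypot(U+17,V)<24);q=np.c_[U[m],V[m]]
    if len(q)>10:
        f=least_squares(lambda k:np.hypot(q[:,0]-k[0],q[:,1]-k[1])-15,[-17,0],loss='soft_l1',f_scale=1);print(cam,'shaft',len(q),f.x.round(1))
    m=(Z>80)&(Z<101.5)&(np.hypot(U+17,V)<20);print('shaft top z',np.percentile(Z[m],[80,95]).round(1) if m.any() else '')
E
python3 meas.py m6
```

```text
time_s: 11.62
tcp_pos: [0.6403, -0.0151, 0.2371]
ee_rot: [-0.087, 0.996, 0.0, -0.001]
wrist_force: [-0.2, -0.4, -1.5]
finger_gap: 0.0303
finger_force: 60.3
tcp [640.3 -15.1 237.1] gap 30.3 t 11.625 F [-0.2 -0.4 -1.5]
shift [-0.03  0.07  0.01] turn [ 0.02 -0.11 -0.02]
side ring 140 [-15.6  -1.4] [18.  21.7 25.3] z [125.2 127.1 128.4 129.6 139.2]
side shaft 64 [-16.3  -0.3]
shaft top z [96.3 97.3]
shaft top z
```

View pics/m6.png

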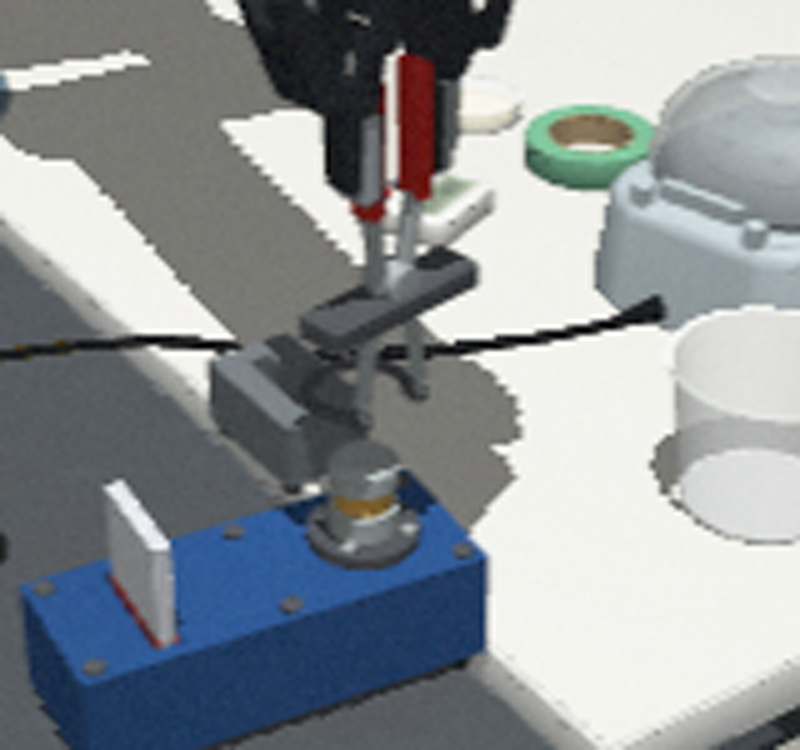

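```bash
python3 -m jog '2 0.05 0.12 0.8 0 0 0; 2 0.05 0.12 1.8 0 0 0; 2 0.05 0.12 2.3 0 0 0; 2 0.05 0.12 2.6 0 0 0; 2 0.05 0.12 2.9 0 0 0; 2 0.05 0.12 3.2 0 0 0; 2 0.05 0.12 3.2 0 0 0'; python3 -c "
from h import *
rel([.6405,-.0143,.237],100)"
```

```text
time_s: 12.6
tcp_pos: [0.6404, -0.0135, 0.2057]
ee_rot: [-0.087, 0.996, 0.0, -0.0]
wrist_force: [0.1, 0.1, -2.4]
finger_gap: 0.0298
finger_force: 60.3
tcp [640.4 -13.5 205.7] gap 29.8 t 12.6 F [ 0.1  0.1 -2.4]
shift [ 0.   -0.08 -3.13] turn [ 0.01 -0.01  0.  ]
```

```bash
python3 -m jog '2 0 0 0.3 0 0 0; 2 0 0 0.6 0 0 0; 2 0 0 0.9 0 0 0; 2 0 0 1.2 0 0 0; 2 0 0 1.5 0 0 0; 2 0 0 1.5 0 0 0; 2 0 0 1.5 0 0 0'
python3 - <<'E'
from h import *
rel([.6405,-.0143,.19],100)
im,d=vision.get_image('side');W=cloud('side',d)
save(im[195:255,310:390],'m7.png',10)
s=ctrl.get_state()['tcp_pos'];a=np.radians(10);px=np.array([np.cos(a),np.sin(a)]);py=np.array([-np.sin(a),np.cos(a)])
D=W[...,:2]-s[:2];U=D@px*1000;V=D@py*1000;Z=W[...,2]*1000
rr=np.hypot(U+16.3,V+1.3)
m=(rr>16.7)&(rr<26)&(Z>68)&(Z<94);q=np.c_[U[m],V[m],Z[m]];print(len(q),np.percentile(q[:,2],[5,25,50,75,95]).round(1))
from scipy.optimize import least_squares
f=least_squares(lambda k:np.hypot(q[:,0]-k[0],q[:,1]-k[1])-20,[-17,0],loss='soft_l1',f_scale=1.5);print(f.x.round(1))
for z in (72,76,80,84,88):
    k=(rr<26)&(abs(Z-z)<2);print(z,k.sum(),np.percentile(rr[k],[10,50,90]).round(1) if k.any() else '',im[k].mean(0).round() if k.any() else '')
E
```

```text
time_s: 13.48
tcp_pos: [0.6405, -0.0135, 0.191]
ee_rot: [-0.087, 0.996, 0.0, 0.0]
wrist_force: [0.7, 0.3, -2.0]
finger_gap: 0.0298
finger_force: 60.3
tcp [640.5 -13.5 191. ] gap 29.8 t 13.475 F [ 0.7  0.3 -2. ]
shift [ 0.01 -0.08  0.1 ] turn [0.   0.01 0.  ]
98 [78.5 81.3 82.7 84.1 92.5]
[-14.7  -2.3]
72 22 [13.2 14.9 16.5] [84. 86. 85.]
76 12 [10.7 12.4 14.4] [94. 86. 68.]
80 41 [12.7 20.5 23.6] [65. 62. 57.]
84 56 [15.4 21.3 23.9] [63. 63. 63.]
88 22 [13.6 15.4 23.8] [92. 95. 91.]
```

View pics/m7.png

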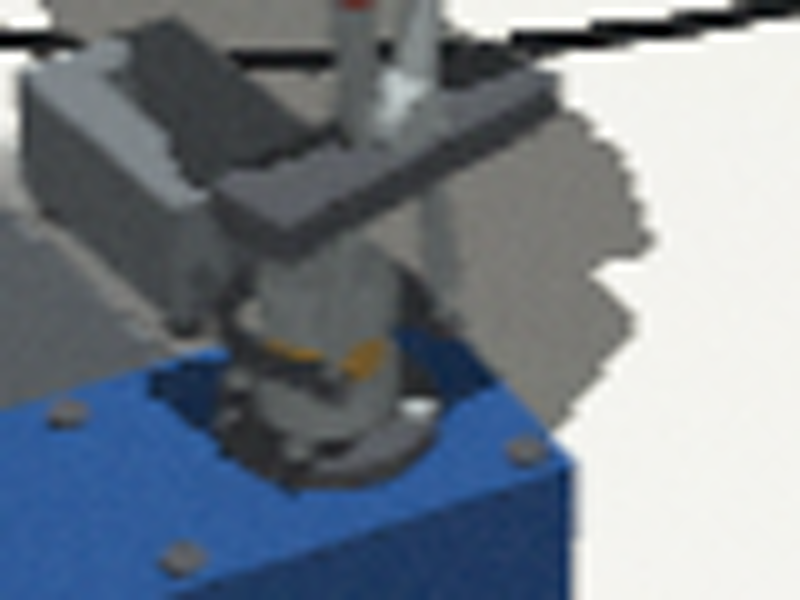

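```bash
python3 -m jog '2 0.05 0 0.1 0 0 0; 2 0.05 0 0.15 0 0 0; 2 0.05 0 0.15 0 0 0; 2 0.05 0 0.15 0 0 0; 2 0.05 0 0.15 0 0 0'
python3 - <<'E'
from h import *
im,d=vision.get_image('side');W=cloud('side',d)
s=ctrl.get_state()['tcp_pos'];a=np.radians(10);px=np.array([np.cos(a),np.sin(a)]);py=np.array([-np.sin(a),np.cos(a)])
D=W[...,:2]-s[:2];U=D@px*1000;V=D@py*1000;Z=W[...,2]*1000;rr=np.hypot(U+16.5,V+1.8)
q=Z[(rr>17.5)&(rr<26)&(Z>72)&(Z<90)];print('ring z',np.percentile(q,[5,25,50,75,95]).round(1))
r,g,b=im[...,0].astype(int),im[...,1],im[...,2].astype(int)
k=(rr<18)&(r>b+40)&(Z>60)&(Z<95);print('brass z',k.sum(),np.percentile(Z[k],[0,50,100]).round(1))
k=(abs(W[...,0]-.65)<.07)&(abs(W[...,1]-.2)<.07)&(Z>20);print('beaker',W[k].mean(0).round(3),nets.find_in('beaker','side')[0]['position'])
E
```

```text
time_s: 14.15
tcp_pos: [0.64, -0.0136, 0.1894]
ee_rot: [-0.087, 0.996, 0.0, 0.0]
wrist_force: [-0.1, 0.1, -2.2]
finger_gap: 0.0305
finger_force: 60.3
ring z [77.3 80.2 80.9 81.6 83.4]
brass z 16 [72.2 78.2 84.3]
beaker [0.648 0.19  0.056] [0.6499, 0.1897, 0.0567]
```

```bash
python3 -c "
from station import ctrl
print(ctrl.job_done())"
```

```text
the job is handed in; nothing more can be done
None
```

The job is handed in at about 14 s of robot time: the lock plate is fully home in the slot and released, the pliers are held squeezed and upright with the spread ring level with the groove (no contact force on the way down), and the beaker was not touched.

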